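# Lock the wireless speaker into its spring-catch dock

### The job

Lock the white speaker into its dock: with a fingertip press the long metal spring strip down behind the speaker's foot plate so that the cross bar ahead of the plate sinks out of the way, and, still holding the strip down, push the plate by its rear lip over the bar until it meets the end stop. Only then let the strip spring back up, so that the bar rises into the slot under the speaker, and take the hand away. Do not lift or tip the speaker, and leave the remote, power bank, jar, coaster, mug and gamepad where they are.

Things in the scene. Friction and masses are not known exactly. Their poses are not given: they have to be found in the camera images.
- dock: Black fixed dock, 136 (x) x 264 (y) mm; origin: centre of its underside, on the table. The speaker slides along the dock's own +y. Two side ledges (from |x| = 44 mm outward, tops 30 mm above the table) carry its foot plate; guide walls from |x| = 60.5 mm outward, 42 mm high. Between the ledges lies an 88 mm wide lane with the spring strip in it, open at the -y end.
- end_stop (a point): Centre of the face of the end stop (50 mm high, at the dock's +y end, y = +118 mm of the dock), at the height of the foot plate. The plate's front edge meets it when home.
- plunger (a joint): How far the spring strip is pressed down, in m: 0 = up, at rest; 0.012 = fully down. It stays level and moves straight down wherever it is pressed; about 2 N starts it, 4 to 5 N holds it fully down, and it springs up when let go. 7 mm or more, best 9 to 10 mm, clears the cross bar from the foot plate's path.
- strip_end (a point): Point on the top face and centre line of the metal spring strip, at y = -95 mm of the dock, always bare behind the speaker; moves down with the strip. The strip's flat top is 70 mm wide, 28 mm above the table at rest, and runs from y = -125 mm of the dock on under the foot plate to the cross bar, free of it.
- cross_bar (a point): Centre of the top of the strip's cross bar, 50 (x) x 8 (y) mm, at y = +82 mm of the dock; at rest it stands 6 mm above the ledges and blocks the foot plate. Moves down with the strip.
- lip (a point): Centre of the rear (-y) face of the push lip of the speaker's foot plate; axes as the dock's. The lip is 80 mm wide, 6 mm thick, and reaches 12 mm below and 12 mm above this point. When home at the end stop, this point lies at y = -7 mm of the dock; at the start at about -50 to -67 mm. The strip passes 2 mm below the lip.
- speaker_top (a point): Centre of the top of the round white speaker (82 mm across, top 54 mm above the ledges), loose, one piece with its foot plate, 0.5 to 0.85 kg. The plate, 116 (x) x 125 (y) x 8 mm, runs from the lip's rear face to a front edge 46 mm ahead of this point. A slot in it, from 29 to 43 mm behind the front edge, takes the cross bar when home.
- remote: Blue remote, 42 x 150 (y) x 17 mm, loose; origin: centre of its underside. Bystander.
- powerbank: Grey power bank, 62 x 102 (y) x 16 mm, loose; origin: centre of its underside. Bystander.
- jar: Glass jar with screw lid, 64 mm across, 85 mm high, loose; origin: centre of its underside. Bystander.
- coaster: Bamboo coaster, 92 mm across, 10 mm thick, loose; origin: centre of its underside. Bystander.
- mug: White mug, 80 mm across, 90 mm high, loose; origin: centre of its underside. Bystander.
- gamepad: Black game controller, about 90 x 150 x 38 mm, loose; origin: centre of its underside. Bystander.
There are look-alikes about, which are no part of the job. What is shaped like the part that bears lip but green or red is not meant.

How it is judged:
By the outcome, as a careful person would: the job done as asked, in the order asked, and still so for the second after the job is handed in, with the robot touching nothing.
It also fails if it takes over 32 s, if anything falls off the work surface, if the arm or the gripper's body presses on something with over 40 N, if the wrist force passes 120 N, or if a joint passes its speed limit or range.

### The arm

A 6-joint arm with a two-finger parallel gripper is mounted at the origin on the work surface. World frame = base frame: x ahead of the robot, y to its left, z up, the work surface at z = 0. Lengths are in m, angles in rad, forces in N, time in s.
With the tool pointing down it reaches from about 0.225 to 0.725 m from the base axis. Payload 3.1 kg.
Tool frame: the origin (TCP) lies between the finger pads; the fingertips stand 8 mm ahead of it and the grasp point (between the pads) lies 11 mm behind it (arm.tip_reach is the distance from the TCP to the fingertips, in m); z points along the fingers, y is the line along which they close (so a half turn about z gives the same grasp; the last joint's range is limited). The gripper opens to 85 mm and grips with 20 to 120 N. Pads are 22 mm wide; open, the fingers measure 114 mm over their backs; the gripper's body (76 mm by 85 mm) begins 54 mm behind the grasp point. The pads swing forward as they close: fully open they stand 13 mm farther back than shut.
Start: joints at [-1.338, 0.048, 0.099, 1.622, 0, 1.443], TCP at [0.185, -0.491, 0.239] pointing down, gripper open.
Joint ranges: [-2.91, 2.91], [-0.99, 1.94], [-1.21, 1.42], [-2.12, 2.29], [-1.49, 1.47], [-3.14, 3.14]. Speed limits (rad/s): [2.79, 2.79, 3.14, 3.14, 3.14, 3.14].

### API

Orientations are given as a unit quaternion [w, x, y, z].
In Python, from rig import arm gives the robot as it stands.
- The arm moves only by the tool play_rows, never from a script. Its argument "motion" is a list of rows, each a list of 7 numbers: the shift along the world's x, y, z in cm, then the turn, a rotation vector about the world's x, y, z in degrees, then the closure, from -1 (fully open) to 1 (shut). In form: [[tx, ty, tz, rx, ry, rz, fingers], ...]. A call has 1 to 12 rows; each row shifts and turns the commanded pose from where the row before left it; what a row does not reach is not made up. A row lasts 1/10 s, in which the tool goes at most 50 mm and 8.59 degrees, less where a joint would pass 70% of its speed; a pose out of reach is approached as far as the arm can. A call with a gripper value outside its range is refused whole. The fingers move at their own pace and stop on an object; "force" is the grip in N (left out, the last holds). Time passes only in rows, so rows that do not move let the fingers close. It gives the time, the measured TCP pose, the force, the opening and the grip force at its end, in the units of the state.
- arm.get_obs(): the state, without advancing time (a new reading comes with each control period).
- arm.read_camera(name): name is "side" or "top"; returns the picture (384x512x3 uint8, red, green, blue); there is no depth.
- arm.camera_params(name): a dict with "fx", "fy", "cx", "cy" (pixels), "T" (4x4, takes a point from camera to world coordinates). Camera axes: x right, y down, z forward; pixel columns grow to the right and rows downward; lengths in m; the calibration is good to about 2 mm. A picture is of the moment at which its call begins. camera_params takes no time and is no camera call.
- arm.sign_off(): hands the job in; it is judged then, once.
The state is a dict: "time": time; "joint_pos": joint angles; "joint_velocities": joint speeds; "joint_torque": joint torques, N m; "position": TCP position; "ee_rot": TCP orientation; "contact_force": force on the tool from outside, world axes, zero at the start; "wrist_torque": the same for the moment, N m; "opening": finger opening in m; "grasp_force": force on a finger pad.
Only numpy, scipy, OpenCV 4.12 (cv2) and the standard library are available. Lean on these libraries where they do the work, as an engineer would, in place of code of your own. Each camera call takes 0.05 s, during which the arm holds its last target. There are 200 camera calls.

## Working session

There is one attempt and no reset: what is moved stays moved. The work goes in short steps, Python scripts to look and compute and a tool call to move; the robot and the scene stay as the last step left them, time stands still between calls to the robot, and variables do not carry over. Pictures are saved under pics/ and viewed, at most 10 in all, crops included, and the job is handed in when it is done.

Besides the shell and the picture viewer there is one more tool, called after ">>>" as name([rows], argument=value, ...), one row to a line, values as JSON. play_rows: Moves the arm, as the interface text tells. Its arguments: {"type":"object","properties":{"motion":{"type":"array","items":{"type":"array","items":{"type":"number"}}},"force":{"type":"number"}},"required":["motion"]}

```bash
mkdir -p pics && python3 - <<'E'
from rig import arm
import cv2
for n in("top","side"):
    cv2.imwrite(f"pics/{n}0.png",cv2.resize(arm.read_camera(n)[:,:,::-1],(800,600),interpolation=cv2.INTER_CUBIC))
    print(n,arm.camera_params(n))
o=arm.get_obs();print(o,arm.tip_reach)
E
```

```text
top {'fx': 388.34081479465556, 'fy': 388.34081479465556, 'cx': 249.87123437858716, 'cy': 192.72255099466693, 'T': array([[-0.05404993, -0.97630247,  0.20955211,  0.32413421],
       [-0.99852594,  0.05388711, -0.0064907 ,  0.06604677],
       [-0.00495527, -0.20959404, -0.97777594,  1.29346289],
       [ 0.        ,  0.        ,  0.        ,  1.        ]])}
side {'fx': 447.10775718706174, 'fy': 447.10775718706174, 'cx': 253.54138504095826, 'cy': 191.39096186402895, 'T': array([[-0.98343356, -0.13857525,  0.11685603,  0.3868491 ],
       [-0.18115275,  0.72824751, -0.66093816,  0.99610539],
       [ 0.00648956, -0.67115756, -0.74128633,  1.18127279],
       [ 0.        ,  0.        ,  0.        ,  1.        ]])}
{'time': 0.1, 'joint_pos': array([-1.33775956e+00,  4.86907127e-02,  9.77463340e-02,  1.62196400e+00,
        2.32878519e-05,  1.44299931e+00]), 'joint_velocities': array([-2.15526669e-04, -1.69728693e-03,  2.77024783e-03, -3.03747181e-04,
        8.03623236e-05, -7.05825847e-04]), 'joint_torque': array([ 1.75657646e-03, -3.39850724e+01,  3.20935678e+01,  1.58560375e-02,
       -1.62390616e-04, -5.20341850e-07]), 'position': array([ 0.1852288 , -0.49068214,  0.23822277]), 'ee_rot': array([-1.05517790e-03,  9.83768425e-01,  1.79439604e-01, -4.39145741e-05]), 'contact_force': array([-0.34309033,  0.81397245,  0.59284032]), 'wrist_torque': array([0.03988623, 0.02389317, 0.00807793]), 'grasp_force': 0.0, 'opening': 0.08548894759841959} 0.008
```

View pics/top0.png

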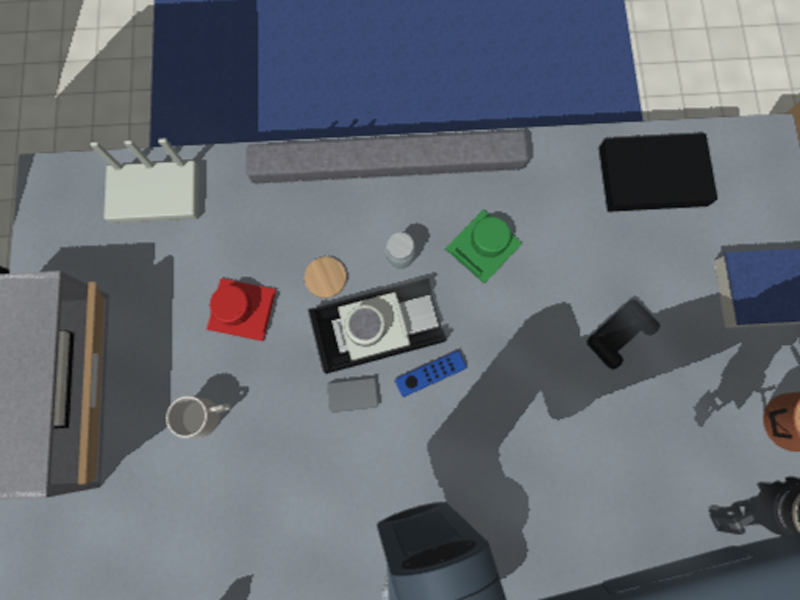

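View pics/side0.png

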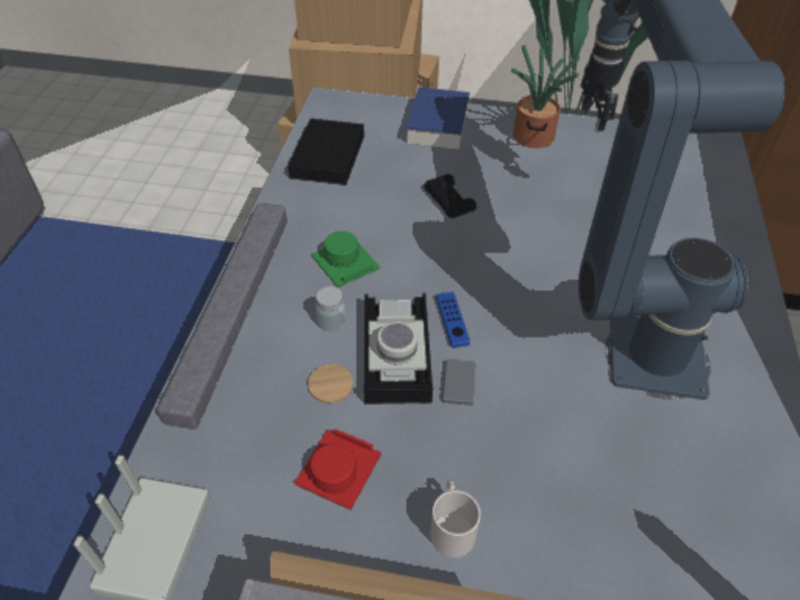

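The top view shows the dock at about (378,323), with its stop to the left (world +y), and the bare strip at about (422,313). Next I'll zoom in to measure it.

```bash
python3 - <<'E'
from rig import arm
import cv2
a=arm.read_camera("top")[172:242,192:292,::-1]
cv2.imwrite("pics/topc.png",cv2.resize(a,(800,560),interpolation=cv2.INTER_CUBIC))
a=arm.read_camera("side")[180:265,225:305,::-1]
cv2.imwrite("pics/sidec.png",cv2.resize(a,(560,595),interpolation=cv2.INTER_CUBIC))
E
```

```text
(no output)
```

View pics/topc.png

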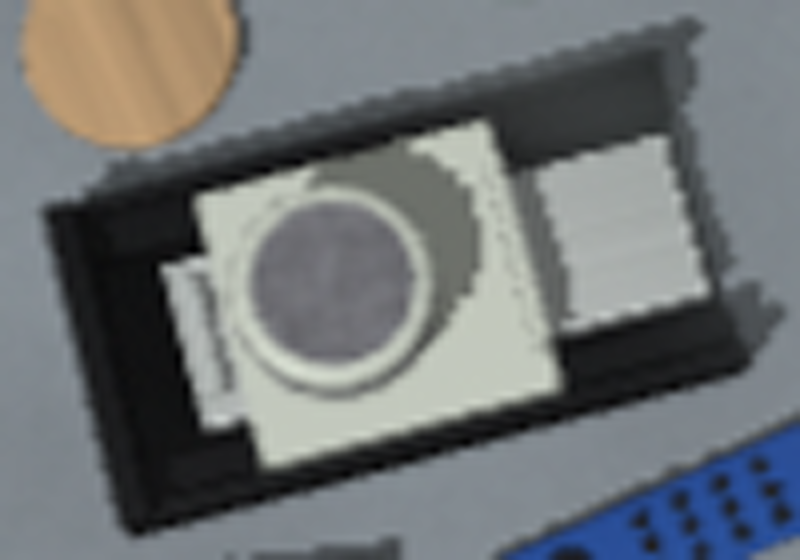

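View pics/sidec.png

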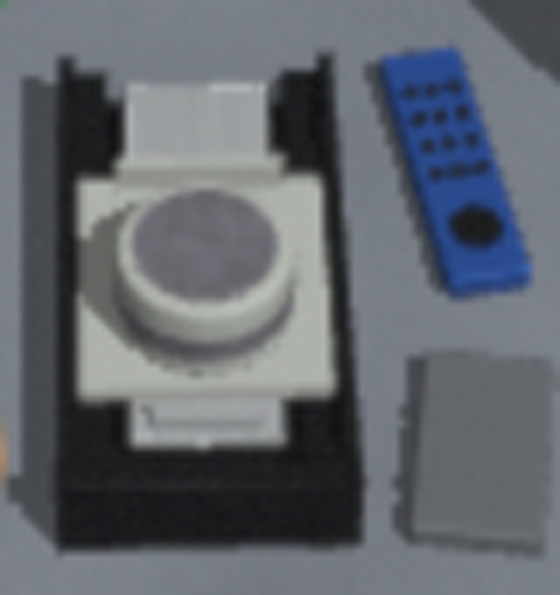

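The zooms give strip rear corners in the top crop at (668,135) and (712,297), with plate corners at (197,195), (265,468), (490,122) and (562,388). In the side crop the lip's top edge runs from (117,158) to (284,156). I'll fit the dock pose and plate offset from these.

```bash
cat > fit.py <<'E'
import numpy as np
from scipy.optimize import least_squares
from rig import arm
P={n:arm.camera_params(n) for n in("top","side")}
S={"top":(8,192,172),"side":(7,225,180)}
def proj(n,X):
    p=P[n];c=(np.array(X)-p["T"][:3,3])@p["T"][:3,:3]
    return np.array([p["fx"]*c[0]/c[2]+p["cx"],p["fy"]*c[1]/c[2]+p["cy"]])
# cam, crop px, x,y(dock),z, plate-relative?
O=[("top",(668,135),.035,-.125,.028,0),("top",(712,297),-.035,-.125,.028,0),
("top",(45,210),.068,.132,.05,0),("top",(135,535),-.068,.132,.05,0),
("top",(197,195),.058,.125,.038,1),("top",(265,468),-.058,.125,.038,1),("top",(490,122),.058,0,.038,1),("top",(562,388),-.058,0,.038,1),
("top",(332,278),0,.079,.084,1),
("side",(125,83),.035,-.125,.028,0),("side",(268,83),-.035,-.125,.028,0),("side",(58,548),.068,.132,0,0),("side",(362,545),-.068,.132,0,0),
("side",(117,158),.04,0,.054,1),("side",(284,156),-.04,0,.054,1)]
# x sign: dock x for +y=world+y is world +x (far from robot)
def W(q,x,y,z,r):
    y=y+(q[3] if r else 0);c,s=np.cos(q[2]),np.sin(q[2])
    return [q[0]+c*x-s*y,q[1]+s*x+c*y,z]
def res(q):
    out=[]
    for n,px,x,y,z,r in O:
        s,u,v=S[n];m=np.array([u+(px[0]+.5)/s-.5,v+(px[1]+.5)/s-.5])
        out.append(proj(n,W(q,x,y,z,r))-m)
    return np.array(out)
if __name__=="__main__":
    f=least_squares(lambda q:res(q).ravel(),[.5,.1,.2,-.06],loss="soft_l1")
    q=f.x;print(q,np.degrees(q[2]));print(res(q).round(2))
    for k,(y,z) in dict(strip_end=(-.095,.028),rear=(-.125,.028),lip=(q[3],.042),home=(-.007,.042)).items():print(k,np.round(W(q,0,y,z,0),4))
    print("top",np.round(W(q,0,.079,.084,1),4))
E
python3 fit.py
```

```text
[ 0.54556872  0.08849314  0.20947047 -0.05379652] 12.001774052916291
[[-0.2  -0.13]
 [ 0.1  -0.43]
 [-0.36 -0.43]
 [-1.71 -0.81]
 [-0.25  0.31]
 [-0.06  0.03]
 [-0.33 -0.22]
 [-0.    0.03]
 [ 0.13  0.63]
 [ 0.32 -0.33]
 [-0.01 -0.65]
 [ 0.4   0.02]
 [ 0.21 -0.39]
 [ 0.11 -0.43]
 [ 0.25 -0.54]]
strip_end [ 0.5653 -0.0044  0.028 ]
rear [ 0.5716 -0.0338  0.028 ]
lip [0.5568 0.0359 0.042 ]
home [0.547  0.0816 0.042 ]
top [0.5403 0.1131 0.084 ]
```

The fit is good: dock yaw 12.0°, with the lip at y = -54 mm, so the travel is about 47 mm. I'll use closed fingers, with the closing line along dock x, and approach above the strip.

>>> play_rows([
  [2.7, 3.5, 0, 0, 0, 6.8, 1],
  [2.7, 3.5, 0, 0, 0, 6.8, 1],
  [2.7, 3.5, 0, 0, 0, 6.8, 1],
  [2.7, 3.5, 0, 0, 0, 6.8, 1],
  [2.7, 3.5, -0.5, 0, 0, 6.8, 1],
  [2.7, 3.5, -0.5, 0, 0, 6.8, 1],
  [2.7, 3.5, -0.5, 0, 0, 6.8, 1],
  [2.7, 3.5, -0.5, 0, 0, 6.8, 1],
  [2.7, 3.5, -0.5, 0, 0, 6.8, 1],
  [2.7, 3.5, -0.5, 0, 0, 6.8, 1],
  [2.7, 3.5, -0.5, 0, 0, 6.8, 1],
  [2.7, 3.5, -0.5, 0, 0, 6.5, 1],
], force=40)

```text
time: 1.4
position: [0.5101, -0.0695, 0.199]
ee_rot: [0.0, 0.628, 0.779, -0.0]
contact_force: [0.4, -1.0, -0.4]
opening: 0.0001
grasp_force: 0.0
```

>>> play_rows([
  [1.8, 2.1, -1, 0, 0, 0, 1],
  [1.8, 2.1, -2, 0, 0, 0, 1],
  [1.8, 2.1, -3, 0, 0, 0, 1],
  [0, 0, -4, 0, 0, 0, 1],
  [0, 0, -3, 0, 0, 0, 1],
  [0, 0, -1, 0, 0, 0, 1],
  [0, 0, 0, 0, 0, 0, 1],
  [0, 0, 0, 0, 0, 0, 1],
])

```text
time: 2.2
position: [0.5643, -0.0085, 0.0608]
ee_rot: [0.001, 0.63, 0.777, 0.001]
contact_force: [-0.0, 0.0, -0.0]
opening: -0.0001
grasp_force: 0.0
```

```bash
python3 - <<'E'
from rig import arm
import cv2
o=arm.get_obs();print(o["position"],o["ee_rot"],o["contact_force"])
a=arm.read_camera("top")[172:242,192:292,::-1]
b=arm.read_camera("side")[160:265,215:315,::-1]
cv2.imwrite("pics/c2.png",cv2.hconcat([cv2.resize(a,(400,420),interpolation=cv2.INTER_CUBIC),cv2.resize(b,(400,420),interpolation=cv2.INTER_CUBIC)]))
E
```

```text
[ 0.56426986 -0.00852297  0.06083338] [9.40850203e-04 6.29631668e-01 7.76893015e-01 5.66607065e-04] [-0.0359006   0.0251573  -0.00892234]
```

View pics/c2.png

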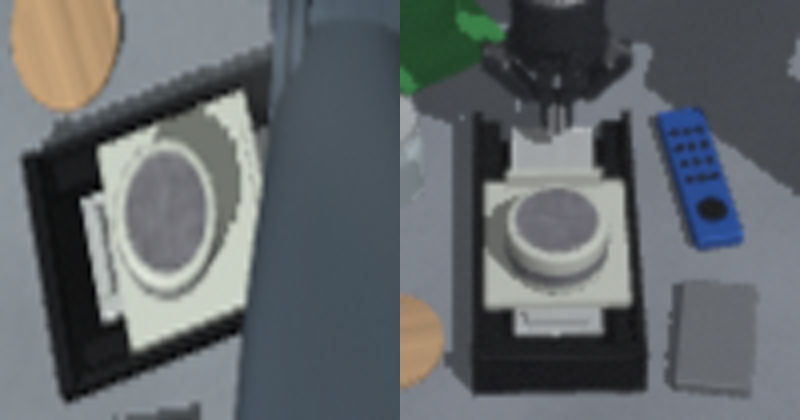

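The side view shows the tips centred over the bare strip at about (556,132), with the cross bar still up at (558,318). Now press down.

>>> play_rows([
  [0, 0, -1, 0, 0, 0, 1],
  [0, 0, -1, 0, 0, 0, 1],
  [0, 0, -0.5, 0, 0, 0, 1],
  [0, 0, -0.3, 0, 0, 0, 1],
  [0, 0, -0.3, 0, 0, 0, 1],
  [0, 0, -0.3, 0, 0, 0, 1],
  [0, 0, 0, 0, 0, 0, 1],
  [0, 0, 0, 0, 0, 0, 1],
])

```text
time: 3.1
position: [0.5631, -0.0083, 0.0255]
ee_rot: [-0.0, 0.63, 0.777, -0.0]
contact_force: [-1.4, -0.1, 3.8]
opening: 0.0002
grasp_force: 1.9
```

```bash
python3 - <<'E'
from rig import arm
import cv2
b=arm.read_camera("side")[180:265,225:305,::-1]
cv2.imwrite("pics/c3.png",cv2.resize(b,(560,595),interpolation=cv2.INTER_CUBIC))
E
```

```text
(no output)
```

View pics/c3.png

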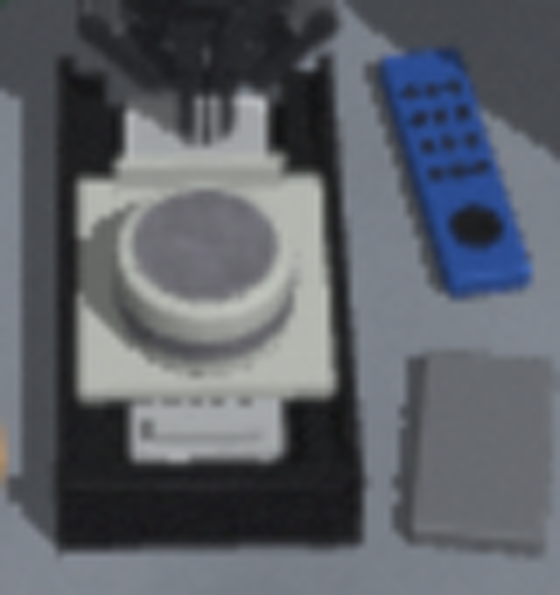

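The strip is down about 10 mm (3.8 N), and in the picture the bar at (205,435) has dropped below its earlier place. Next, push along dock +y.

>>> play_rows([
  [0, 0.5, 0, 0, 0, 0, 1],
  [0, 0.5, 0, 0, 0, 0, 1],
  [0, 0.5, 0, 0, 0, 0, 1],
  [-0.1, 0.49, 0, 0, 0, 0, 1],
  [-0.1, 0.49, 0, 0, 0, 0, 1],
  [-0.1, 0.49, 0, 0, 0, 0, 1],
  [-0.1, 0.49, 0, 0, 0, 0, 1],
  [-0.1, 0.49, 0, 0, 0, 0, 1],
])

```text
time: 3.95
position: [0.5586, 0.0305, 0.0255]
ee_rot: [0.001, 0.63, 0.777, -0.001]
contact_force: [0.9, -5.9, 3.7]
opening: 0.0
grasp_force: 3.8
```

>>> play_rows([
  [-0.08, 0.35, 0, 0, 0, 0, 1],
  [-0.08, 0.35, 0, 0, 0, 0, 1],
  [-0.08, 0.35, 0, 0, 0, 0, 1],
  [-0.08, 0.35, 0, 0, 0, 0, 1],
  [-0.08, 0.35, 0, 0, 0, 0, 1],
  [-0.08, 0.35, 0, 0, 0, 0, 1],
  [-0.08, 0.35, 0, 0, 0, 0, 1],
  [-0.08, 0.35, 0, 0, 0, 0, 1],
  [-0.08, 0.35, 0, 0, 0, 0, 1],
  [-0.05, 0.25, 0, 0, 0, 0, 1],
])

```text
time: 4.95
position: [0.5509, 0.0641, 0.0255]
ee_rot: [0.001, 0.63, 0.777, -0.001]
contact_force: [1.9, -6.9, 4.7]
opening: -0.0
grasp_force: 3.8
```

>>> play_rows([
  [-0.04, 0.2, 0, 0, 0, 0, 1],
  [-0.04, 0.2, 0, 0, 0, 0, 1],
  [-0.02, 0.1, 0, 0, 0, 0, 1],
  [0, 0, 0, 0, 0, 0, 1],
])

```text
time: 5.35
position: [0.5499, 0.0692, 0.0254]
ee_rot: [0.001, 0.63, 0.777, -0.001]
contact_force: [1.5, -5.8, 4.3]
opening: -0.0001
grasp_force: 3.4
```

>>> play_rows([
  [-0.02, 0.1, 0, 0, 0, 0, 1],
  [-0.02, 0.1, 0, 0, 0, 0, 1],
  [0, 0, 0, 0, 0, 0, 1],
])

```text
time: 5.65
position: [0.5495, 0.071, 0.0255]
ee_rot: [0.001, 0.63, 0.777, -0.001]
contact_force: [1.0, -6.7, 3.5]
opening: 0.0002
grasp_force: 3.5
```

>>> play_rows([
  [-0.02, 0.1, 0, 0, 0, 0, 1],
  [0, 0, 0, 0, 0, 0, 1],
])

```text
time: 5.85
position: [0.5493, 0.072, 0.0255]
ee_rot: [0.001, 0.63, 0.777, -0.001]
contact_force: [1.6, -6.7, 4.2]
opening: -0.0002
grasp_force: 3.6
```

>>> play_rows([
  [-0.02, 0.1, 0, 0, 0, 0, 1],
  [0, 0, 0, 0, 0, 0, 1],
])

```text
time: 6.05
position: [0.5491, 0.073, 0.0255]
ee_rot: [0.001, 0.63, 0.777, -0.001]
contact_force: [0.6, -6.5, 4.3]
opening: -0.0001
grasp_force: 3.7
```

>>> play_rows([
  [-0.02, 0.1, 0, 0, 0, 0, 1],
  [0, 0, 0, 0, 0, 0, 1],
])

```text
time: 6.25
position: [0.5491, 0.0733, 0.0255]
ee_rot: [0.002, 0.63, 0.777, -0.002]
contact_force: [2.3, -8.0, 3.6]
opening: 0.0001
grasp_force: 5.2
```

```bash
python3 - <<'E'
from rig import arm
import cv2
print(arm.get_obs()["contact_force"])
a=arm.read_camera("top")[172:242,192:292,::-1]
b=arm.read_camera("side")[180:265,225:305,::-1]
cv2.imwrite("pics/c4.png",cv2.hconcat([cv2.resize(a,(400,420),interpolation=cv2.INTER_CUBIC),cv2.resize(b,(400,420),interpolation=cv2.INTER_CUBIC)]))
E
```

```text
[ 2.2713921  -8.00054025  3.58018085]
```

View pics/c4.png

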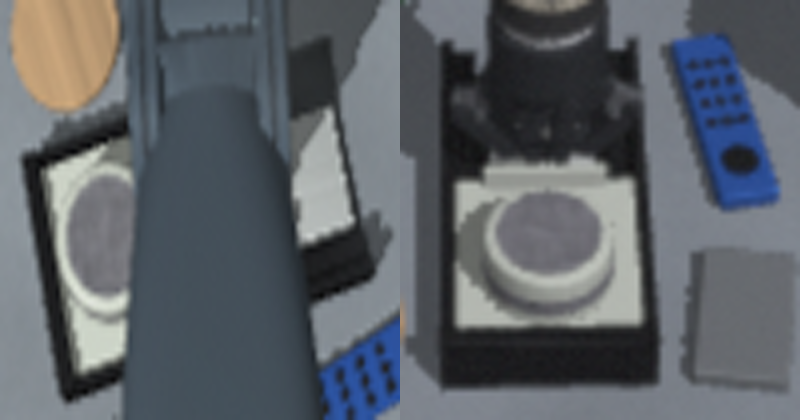

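The side view shows the plate's front edge against the end stop at (550,328). The last 1 mm command moved the tool only 0.3 mm, so it has met the stop. A short firm push will confirm that before release.

>>> play_rows([
  [-0.02, 0.1, 0, 0, 0, 0, 1],
  [-0.02, 0.1, 0, 0, 0, 0, 1],
  [0, 0, 0, 0, 0, 0, 1],
])

```text
time: 6.65
position: [0.5493, 0.0733, 0.0256]
ee_rot: [0.004, 0.631, 0.776, -0.003]
contact_force: [2.7, -12.1, 2.7]
opening: 0.0001
grasp_force: 8.4
```

Position is unchanged and force is up to 12 N, so the plate is home. I'll ease off the lip with the strip still held, then raise.

>>> play_rows([
  [0.05, -0.25, 0, 0, 0, 0, 1],
  [0.06, -0.3, 0, 0, 0, 0, 1],
  [0.06, -0.3, 0, 0, 0, 0, 1],
  [0, 0, 0, 0, 0, 0, 1],
  [0, 0, 0.4, 0, 0, 0, 1],
  [0, 0, 0.5, 0, 0, 0, 1],
  [0, 0, 0.6, 0, 0, 0, 1],
  [0, 0, 1, 0, 0, 0, 1],
  [0.1, -0.5, 3, 0, 0, 0, 1],
  [0.2, -1, 4, 0, 0, 0, 1],
  [0, -2, 4, 0, 0, 0, 1],
  [0, -4, 2, 0, 0, 0, 1],
])

```text
time: 7.85
position: [0.5543, -0.0056, 0.185]
ee_rot: [0.002, 0.628, 0.778, 0.002]
contact_force: [1.2, -0.8, -0.1]
opening: -0.0
grasp_force: 0.0
```

>>> play_rows([
  [-2, -4, 1, 0, 0, 0, 1],
  [-2, -4, 0, 0, 0, 0, 1],
  [-2, -4, 0, 0, 0, 0, 1],
  [-2, -4, 0, 0, 0, 0, 1],
  [-2, -4, 0, 0, 0, 0, 1],
  [-2, -4, 0, 0, 0, 0, 1],
  [0, 0, 0, 0, 0, 0, 1],
])

```text
time: 8.55
position: [0.4301, -0.2508, 0.1905]
ee_rot: [0.0, 0.633, 0.775, -0.002]
contact_force: [1.0, 0.1, -0.6]
opening: -0.0002
grasp_force: 0.0
```

```bash
python3 - <<'E'
from rig import arm
import cv2
a=arm.read_camera("top")[172:242,192:292,::-1]
b=arm.read_camera("side")[180:265,225:305,::-1]
cv2.imwrite("pics/c5.png",cv2.hconcat([cv2.resize(a,(400,420),interpolation=cv2.INTER_CUBIC),cv2.resize(b,(400,420),interpolation=cv2.INTER_CUBIC)]))
E
```

```text
(no output)
```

View pics/c5.png

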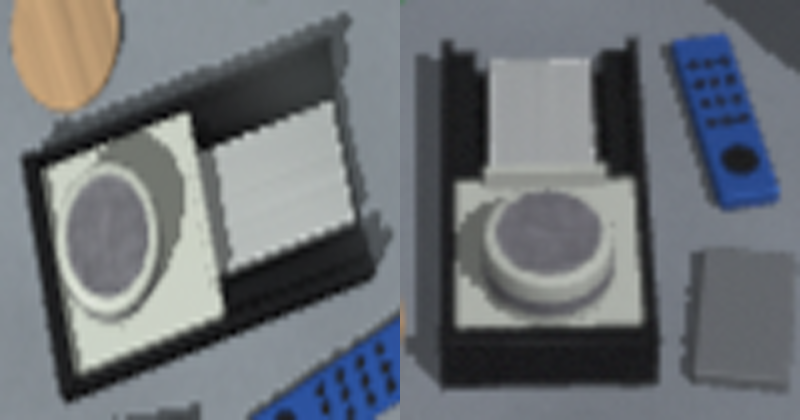

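The plate is flush with the stop. The strip's rear corners are back where they were at rest, at (332,102) in the top view and y = 58 in the side view, so the bar has risen into the slot. The bystanders visible in the crops (coaster, remote, power bank) have not moved.

```bash
python3 -c "
from rig import arm
print(arm.sign_off())"
```

```text
the job is handed in; nothing more can be done
None
```

The speaker is home against the end stop, the strip has sprung back to its rest height with the bar in the slot, the hand is clear, and the job was handed in with about 9 s on the robot's clock.

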